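# Drive the worn bushing out of a trolley caster wheel

## Robot

A 6-joint arm with a two-finger parallel gripper is mounted at the origin on the work surface; the furniture and walls round the work are solid. World frame = base frame: x ahead of the robot, y to its left, z up, the work surface at z = 0. Lengths are in m, angles in rad, forces in N, time in s.
With the tool pointing down it reaches from about 0.3 to 0.775 m from the base axis. Payload 14.6 kg.
Tool frame: the origin (TCP) lies at the very end of the fingers, on their centre line; the grasp point (between the pads) lies 19 mm behind it; z points along the fingers, y is the line along which they close (so a half turn about z gives the same grasp; the last joint's range is limited). The gripper opens to 94 mm and grips with 3 to 60 N. Pads are 16 mm wide; open, the fingers measure 119 mm over their backs; the gripper's body (75 mm by 177 mm) begins 78 mm behind the grasp point.
Start: joints at [1.125, 0.3, 1.521, -0, 1.321, -0.067], TCP at [0.203, 0.511, 0.205] pointing down, gripper open.
Joint ranges: [-3.03, 3.03], [-0.79, 2.21], [0.23, 2.52], [-1.04, 4.18], [0, 3.07], [-2.55, 2.55]. Speed limits (rad/s): [2.22, 2.22, 2.57, 3.14, 3.14, 3.14].

## Interface

Orientations are given as [roll, pitch, yaw] about the fixed x, y, z axes, in that order (R = Rz(yaw) Ry(pitch) Rx(roll)).
In Python, from station import ctrl gives the robot as it stands. The module is installed in compiled form; this text tells all that it offers.
- The arm moves only by the tool play_rows, never from a script. Its argument "commands" is a list of rows, each a list of 7 numbers: the shift along the tool's x, y, z in m, then the turn, a rotation vector about the tool's x, y, z in degrees, then the closure, from -1 (fully open) to 1 (shut). A call has 1 to 20 rows; each row shifts and turns the commanded pose from where the row before left it, along the tool's axes as they then stand; what a row does not reach is not made up. A row lasts 1/12 s, in which the tool goes at most 41.7 mm and 7.16 degrees, less where a joint would pass 70% of its speed; a pose out of reach is approached as far as the arm can. A call is refused whole if a number of a shift passes 0.0417 or a number of a turn 7.16, either way. A call with a gripper value outside its range is refused whole. The fingers move at their own pace and stop on an object; "force" is the grip in N (left out, the last holds). Time passes only in rows, so rows that do not move let the fingers close. It gives the time, the measured TCP pose, the force, the opening and the grip force at its end, in the units of the state.
- ctrl.get_obs(): the state, without advancing time (a new reading comes with each control period).
- ctrl.camera(name): name is "scene" or "top" or "wrist"; returns the picture (420x560x3 uint8, blue, green, red); there is no depth.
- ctrl.camera_model(name): a dict with "fx", "fy", "cx", "cy" (pixels), "distortion" ([k1, k2, p1, p2, k3] as OpenCV has them; the pictures are not rectified), "rvec" (rotation vector, rad) and "tvec" (3), from world to camera coordinates, as OpenCV has them. Camera axes: x right, y down, z forward; pixel columns grow to the right and rows downward; lengths in m; the calibration is good to about 2 mm. A picture is of the moment at which its call begins: read the wrist's pose just before it. camera_model takes no time and is no camera call; for the wrist camera it gives the pose at the moment of the call.
- ctrl.hand_in(): hands the job in; it is judged then, once.
The state is a dict: "time_s": time; "qpos": joint angles; "joint_vel": joint speeds; "tau": joint torques, N m; "ee_pos": TCP position; "eef_rot": TCP orientation; "force": force on the tool from outside, world axes, zero at the start; "moment": the same for the moment, N m; "grip_width": finger opening in m; "grip_force": force on a finger pad.
Only numpy, scipy, OpenCV 4.12 (cv2) and the standard library are available. Lean on these libraries where they do the work, as an engineer would, in place of code of your own. Each camera call takes 0.05 s, during which the arm holds its last target. There are 200 camera calls.

## Task

The rolling rack's caster wheel lies on the repair stand with a worn brass bushing stuck in its hub. Take the drift out of its wooden holder, feel for the hub's bore with its tip and push the bushing gently down through the hub until it drops into the ramekin below, without pressing the sprung wheel down more than a few millimetres; then stand the drift back in its holder and let go. Leave the mug, the salt shaker and the spice jar where they are.

Things in the scene. Friction and masses are not known exactly. Their poses are not given: they have to be found in the camera images.
- stand: round blue and steel repair stand, 124 mm across, fixed to the table; origin at the centre of its underside, z up. A caster wheel lies flat in its nest, hub 45 mm across, hub underside 72 mm and hub top face 108 mm above the origin. A white ramekin under the hub, rim 68 mm above the origin, catches the bushing
- nest (a point): the point on the stand's axis (not the bore's) at the height of the hub's top face. The hub has a vertical through bore of 24 mm, its edge hardly chamfered. The wheel is NOT measured: it lies off-centre in its nest, so that the bore's axis is 3.6 to 5.2 mm off this point, in a direction to be seen or felt. It cannot be shifted sideways
- shoes (a point): point on the stand's axis 27 mm below the hub's top face, level with three sprung shoes in the bore (they sink with the wheel) that hold the brass bushing by friction: about 4 to 12 N to push it. Bushing: 22 mm across, 24 mm long, not measured; its top face starts 7 mm below the hub's top face; it drops free once that face has passed the shoes; there is room for the drift's tip to go 7 mm beyond them
- wheel (a joint): how far the wheel is pressed down on its sprung nest (m): 0 at rest; about 3 N start it moving and then 3 N press it down each mm; it may not be pressed beyond 7 mm (about 24 N); its stop is at 10 mm
- pan (a joint): how far the sprung saucer that carries the ramekin under the hub has sunk (m): 0 with the ramekin empty, about 4 to 8 mm with the bushing in it
- drift: drift rod, 122 mm long: steel shank 21 mm thick from the tip to 62 mm, then a dark wooden handle 26 mm thick with a brass ferrule, from 62 to 122 mm; origin at the centre of the flat tip, z along the rod to the handle. It starts upright in the holder, tip down
- holder: light wooden block 64 x 64 x 42 mm, fixed to the table; origin at the centre of its underside, with a vertical hole of 25 mm in the middle of its top, 36 mm deep (floor 6 mm above the origin), with a 2 mm chamfer
- mug: blue and white mug, 92 mm high; origin at the centre of its underside; leave it alone
- salt_shaker: glass shaker with grey cap, 44 mm across, 90 mm high; origin at the centre of its underside; leave it alone
- spice_jar: jar with black lid, 65 mm across, 94 mm high; origin at the centre of its underside; leave it alone
Not all that is in view belongs to the job. Of the things that look like the drift, the smaller one is meant.

How it is judged:
On the way, in this order (a step that is already met when the one before it is completed fails the run):
1. the drift's tip is in the bore, at least 10 mm below the hub's top face (z of drift in the frame of stand between 0.04 and 0.098 m and horizontal distance between drift and stand below 0.01 m).
2. the bushing has dropped out of the hub into the ramekin (the saucer has sunk more than 2.5 mm) (value of joint pan above 0.0025 m), for 0.2 s.
At the end, for the whole second after the job is handed in: the bushing lies in the ramekin (saucer sunk more than 2.5 mm), the wheel is unloaded (less than 2 mm down), the drift stands at rest in the holder's hole (tip within 8 mm of the hole's axis and 6 mm of its floor, tilt under 0.2 rad), released (value of joint pan above 0.0025 m and horizontal distance between drift and holder below 0.008 m and z of drift in the frame of holder below 0.012 m and angle between drift's own z axis and vertical below 0.2 rad and linear speed of drift below 0.02 m/s and value of joint wheel below 0.002 m); the robot touches nothing.
It fails at once if the wheel is forced down more than 7 mm (about 24 N) (value of joint wheel above 0.007 m).
It fails at once if the mug is moved more than 20 mm or tipped (distance of mug from where it was at the start of the episode above 0.02 m or angle between mug's own z axis and vertical above 0.3 rad).
It fails at once if the salt shaker is moved more than 20 mm or tipped (distance of salt_shaker from where it was at the start of the episode above 0.02 m or angle between salt_shaker's own z axis and vertical above 0.3 rad).
It fails at once if the spice jar is moved more than 20 mm or tipped (distance of spice_jar from where it was at the start of the episode above 0.02 m or angle between spice_jar's own z axis and vertical above 0.3 rad).
It also fails if it takes over 67 s, if anything falls off the work surface, if the arm or the gripper's body presses on something with over 40 N, if the wrist force passes 120 N, or if a joint passes its speed limit or range.

## Working session

There is one attempt and no reset: what is moved stays moved. The work goes in short steps, Python scripts to look and compute and a tool call to move; the robot and the scene stay as the last step left them, time stands still between calls to the robot, and variables do not carry over. Pictures are saved under pics/ and viewed, at most 10 in all, crops included, and the job is handed in when it is done.

Besides the shell and the picture viewer there is one more tool, called after ">>>" as name([rows], argument=value, ...), one row to a line, values as JSON. play_rows: Moves the arm, as the interface text tells. Its arguments: {"type":"object","properties":{"commands":{"type":"array","items":{"type":"array","items":{"type":"number"}}},"force":{"type":"number"}},"required":["commands"]}

```bash
mkdir -p pics; cat > h.py <<'E'
import numpy as np, cv2
from station import ctrl
def model(n):
    m=ctrl.camera_model(n);K=np.array([[m['fx'],0,m['cx']],[0,m['fy'],m['cy']],[0,0,1.]])
    return K,np.array(m['distortion'],float),np.array(m['rvec'],float),np.array(m['tvec'],float)
def ray(n,uv,mm=None):
    K,d,r,t=mm or model(n);R=cv2.Rodrigues(r)[0]
    p=cv2.undistortPoints(np.array([[uv]],float),K,d)[0,0]
    return -R.T@t, R.T@np.array([p[0],p[1],1.])
def onz(n,uv,z,mm=None):
    o,v=ray(n,uv,mm);return o+v*(z-o[2])/v[2]
def proj(n,P,mm=None):
    K,d,r,t=mm or model(n);return cv2.projectPoints(np.array(P,float).reshape(-1,1,3),r,t,K,d)[0][:,0]
E
python3 - <<'E'
from h import *
for n in('scene','top'):
    cv2.imwrite(f'pics/{n}0.png',ctrl.camera(n))
o=ctrl.get_obs();print(o)
for n in('scene','top','wrist'):
    K,d,r,t=model(n);print(n,-cv2.Rodrigues(r)[0].T@t,K[0,0],d)
E
```

```text
{'time_s': 0.1, 'qpos': array([ 1.12540800e+00,  3.00417198e-01,  1.52149632e+00, -1.17626041e-05,
        1.32071938e+00, -6.66037312e-02]), 'joint_vel': array([-0.00187911, -0.00199033, -0.00251339,  0.00191913,  0.00047059,
       -0.0005488 ]), 'tau': array([-2.65467015e-04, -5.32640183e+01, -3.53291774e+01,  7.09039718e-02,
        2.34138023e-02, -5.71845794e-05]), 'ee_pos': array([0.20329262, 0.51080022, 0.20495176]), 'eef_rot': array([-3.14055395e+00, -5.78650328e-05,  2.76281094e+00]), 'force': array([-0.2627658 ,  0.11625242, -0.41582299]), 'moment': array([ 0.02716543, -0.03502   ,  0.01679923]), 'grip_force': 0.0, 'grip_width': 0.09392591191820579}
scene [-0.05428171 -0.5993109   0.85075914] 506.4143217421934 [-0.15050698  0.          0.          0.          0.        ]
top [ 0.25858919 -0.13268131  1.08889418] 533.9090791393846 [0.01725476 0.         0.         0.         0.        ]
wrist [0.12764509 0.54085646 0.38392585] 335.53329835008446 [-0.04716671  0.          0.          0.          0.        ]
```

View pics/scene0.png

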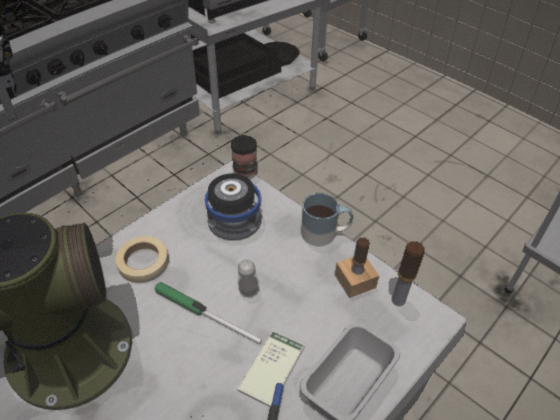

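View pics/top0.png

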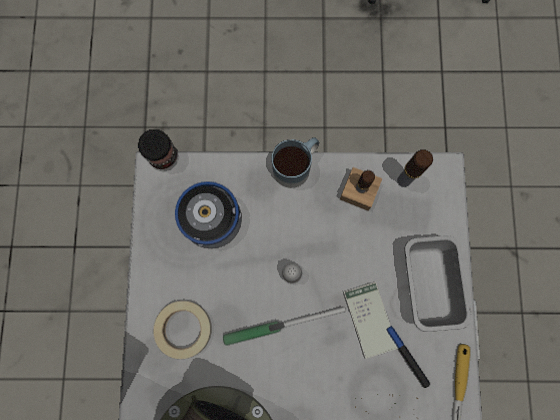

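The scene view shows the stand at scene (232,205) / top (208,213). There are two drift-like rods. The small one in the wooden block is at scene (361,260) / top (367,180). The bigger one stands free at scene (408,270) / top (418,165). The screwdriver and pen don't match. The one in the holder is the smaller, so I choose that one.

```bash
python3 - <<'E'
from h import *
im=cv2.imread('pics/top0.png');hsv=cv2.cvtColor(im,cv2.COLOR_BGR2HSV)
def biggest(mask,box):
    m=np.zeros_like(mask);x0,y0,x1,y1=box;m[y0:y1,x0:x1]=mask[y0:y1,x0:x1]
    c=cv2.findContours(m,cv2.RETR_EXTERNAL,cv2.CHAIN_APPROX_NONE)[0];return max(c,key=cv2.contourArea)
blue=cv2.inRange(hsv,(100,90,40),(130,255,255))
c=cv2.convexHull(biggest(blue,(165,170,250,255)));e=cv2.fitEllipse(c);print('blue',e)
for z in(.06,.08,.1):print(z,onz('top',e[0],z), e[1][0]/534*(1.089-z))
wood=cv2.inRange(hsv,(8,80,90),(25,255,255))
c=cv2.convexHull(biggest(wood,(325,150,395,220)));r=cv2.minAreaRect(c);print('wood',r,cv2.approxPolyDP(c,4,True)[:,0].tolist())
print('holder',onz('top',r[0],.042))
for uv in cv2.approxPolyDP(c,4,True)[:,0]:print(uv,onz('top',uv,.042))
dark=cv2.inRange(hsv,(0,0,0),(180,255,75))&~wood
c=biggest(dark,(345,160,390,200));print('drift',cv2.minAreaRect(c))
print(onz('top',(367.5,178),.128))
a=cv2.resize(im[165:260,165:260],None,fx=4,fy=4,interpolation=2);b=cv2.resize(im[130:225,330:440],None,fx=4,fy=4,interpolation=2)[:, :420]
cv2.imwrite('pics/crop.png',np.hstack([a,b]))
E
```

```text
blue ((206.3988800048828, 212.6556854248047), (62.00962829589844, 63.63927459716797), 60.995025634765625)
0.06 [0.45392594 0.02254216 0.06      ] 0.11949046351400652
0.08 [0.45012892 0.01952487 0.08      ] 0.1171680055253961
0.1 [0.44633189 0.01650758 0.1       ] 0.11484554753678568
wood ((361.2975769042969, 186.94906616210938), (31.89527130126953, 30.652597427368164), 21.250507354736328) [[353, 168], [381, 179], [371, 206], [342, 195]]
holder [ 0.51077713 -0.28515407  0.042     ]
[353 168] [ 0.55025967 -0.2693851   0.042     ]
[381 179] [ 0.52735278 -0.32529751  0.042     ]
[371 206] [ 0.47168096 -0.30347543  0.042     ]
[342 195] [ 0.49408089 -0.24602598  0.042     ]
drift ((364.5000305175781, 181.00003051757812), (13.779973983764648, 23.849952697753906), 32.0053825378418)
[ 0.50714154 -0.2845599   0.128     ]
```

View pics/crop.png

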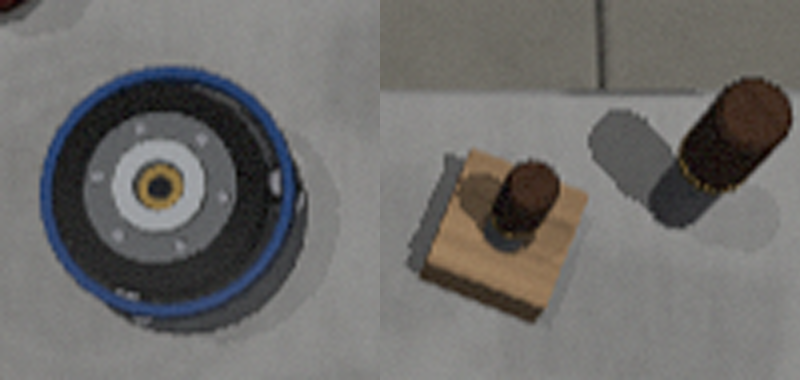

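The crop confirms it: the small drift sits in the wooden block, with the thicker rod to its right. The bore shows at top px (204,211). Next I'll raise and turn the tool, then look at the stand from close by with the wrist camera.

>>> play_rows([
  [0,0,-0.006,0,0,6.83,-1],
  [0,0,-0.006,0,0,6.83,-1],
  [0,0,-0.006,0,0,6.83,-1],
  [0,0,-0.006,0,0,6.83,-1],
  [0,0,-0.006,0,0,6.83,-1],
  [0,0,-0.006,0,0,6.83,-1],
  [0,0,-0.006,0,0,6.83,-1],
  [0,0,-0.006,0,0,6.83,-1],
  [0,0,-0.006,0,0,6.83,-1],
  [0,0,-0.006,0,0,6.83,-1],
])

```text
time_s: 0.93
ee_pos: [0.2033, 0.5109, 0.2654]
eef_rot: [-3.141, 0.001, 1.565]
force: [0.2, -0.4, -0.0]
grip_width: 0.0944
grip_force: 0.0
```

>>> play_rows([
  [-0.035,0.016,0,0,0,0,-1],
  [-0.035,0.016,0,0,0,0,-1],
  [-0.035,0.016,0,0,0,0,-1],
  [-0.035,0.016,0,0,0,0,-1],
  [-0.035,0.016,0,0,0,0,-1],
  [-0.035,0.016,0,0,0,0,-1],
  [-0.035,0.016,0,0,0,0,-1],
  [-0.035,0.016,0,0,0,0,-1],
  [-0.035,0.016,0,0,0,0,-1],
  [-0.035,0.016,0,0,0,0,-1],
  [-0.035,0.016,0,0,0,0,-1],
  [-0.035,0.016,0,0,0,0,-1],
  [-0.035,0.016,0,0,0,0,-1],
  [-0.035,0.016,0,0,0,0,-1],
  [-0.035,0.016,0,0,0,0,-1],
  [0,0,0,0,0,0,-1],
  [0,0,0,0,0,0,-1],
])

```text
time_s: 2.35
ee_pos: [0.4435, -0.0153, 0.2649]
eef_rot: [-3.14, -0.0, 1.568]
force: [0.5, -0.3, -0.0]
grip_width: 0.0941
grip_force: 0.0
```

```bash
python3 - <<'E'
from h import *
mm=model('wrist');o=ctrl.get_obs();im=ctrl.camera('wrist');cv2.imwrite('pics/w1.png',im);np.save('w1.npy',np.r_[mm[2],mm[3]])
K,d,r,t=mm;R=cv2.Rodrigues(r)[0];print(o['ee_pos'],o['eef_rot'],o['time_s'],-R.T@t,R[2],proj('wrist',[.45,.02,.1],mm))
E
```

```text
[ 0.44346445 -0.01534528  0.26485706] [-3.14023318e+00 -2.15478614e-04  1.56753178e+00] 2.35 [0.44435637 0.06612769 0.44384246] [-0.00297782 -0.28084085 -0.95974973] [[282.80699059 150.98055465]]
```

View pics/w1.png

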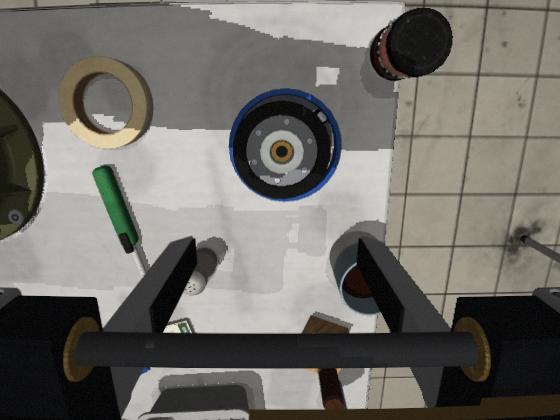

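The wrist view shows the stand at (285,145), its white hub and brass bushing at about (282,152), the holder at (325,340), and the shaker and mug clear of the path. Next I'll measure the bore.

```bash
python3 - <<'E'
from h import *
im=cv2.imread('pics/w1.png');v=np.load('w1.npy');K,d,_,_=model('wrist');mm=(K,d,v[:3],v[3:])
def rep(nm,mask,zs,n='wrist',mm=mm):
    c=cv2.findContours(mask,cv2.RETR_EXTERNAL,cv2.CHAIN_APPROX_NONE)[0];c=cv2.convexHull(max(c,key=cv2.contourArea))
    for z in zs:
        P=np.array([onz(n,p[0],z,mm)[:2] for p in c]);(x,y),rr=cv2.minEnclosingCircle(P.astype(np.float32)*1000);e=cv2.fitEllipse(P.astype(np.float32)*1000)
        print(nm,z,'ell',np.round(e[0],1),np.round(e[1],1))
def run(n,im,box,mm):
    hsv=cv2.cvtColor(im,cv2.COLOR_BGR2HSV);m=np.zeros(im.shape[:2],np.uint8);x0,y0,x1,y1=box;m[y0:y1,x0:x1]=255
    rep(n+' brass',cv2.inRange(hsv,(10,90,60),(30,255,255))&m,(.101,),n,mm)
    rep(n+' white',cv2.inRange(hsv,(0,0,150),(180,60,255))&m,(.108,),n,mm)
    m2=cv2.inRange(hsv,(100,90,40),(130,255,255))
    x0,y0,x1,y1=x0-40,y0-40,x1+40,y1+40;mb=np.zeros_like(m);mb[y0:y1,x0:x1]=255
    rep(n+' blue',m2&mb,(.07,.08,.09),n,mm)
run('wrist',im,(258,128,308,178),mm)
run('top',cv2.imread('pics/top0.png'),(190,197,220,227),model('top'))
cv2.imwrite('pics/w1c.png',cv2.resize(im[100:200,230:340],None,fx=5,fy=5,interpolation=cv2.INTER_NEAREST))
E
```

```text
wrist brass 0.101 ell [448.4  20.4] [21.  21.7]
wrist white 0.108 ell [448.6  20.1] [41.6 42.7]
wrist blue 0.07 ell [452.5  20.4] [124.  124.1]
wrist blue 0.08 ell [452.3  21.6] [120.7 120.8]
wrist blue 0.09 ell [452.1  22.9] [117.3 117.5]
top brass 0.101 ell [448.9  19.7] [19.6 20.5]
top white 0.108 ell [448.5  19.7] [41.3 41.8]
top blue 0.07 ell [452.8  21. ] [122.6 123.7]
top blue 0.08 ell [450.9  19.5] [121.4 122.5]
top blue 0.09 ell [449.  18.] [120.2 121.3]
```

The wrist and top views agree on the bore at (0.4486, 0.0201), 3.9 mm off the stand's axis. That is inside the stated range. Now over to the drift.

>>> play_rows([
  [-0.031,0.0096,0,0,0,0,-1],
  [-0.031,0.0096,0,0,0,0,-1],
  [-0.031,0.0096,0,0,0,0,-1],
  [-0.031,0.0096,0,0,0,0,-1],
  [-0.031,0.0096,0,0,0,0,-1],
  [-0.031,0.0096,0,0,0,0,-1],
  [-0.031,0.0096,0,0,0,0,-1],
  [0,0,0,0,0,0,-1],
  [0,0,0,0,0,0,-1],
])

```text
time_s: 3.15
ee_pos: [0.5107, -0.2305, 0.2649]
eef_rot: [-3.141, -0.001, 1.571]
force: [-0.0, 1.0, -0.2]
grip_width: 0.0936
grip_force: 0.0
```

```bash
python3 - <<'E'
from h import *
mm=model('wrist');o=ctrl.get_obs();im=ctrl.camera('wrist');cv2.imwrite('pics/w2.png',im);np.save('w2.npy',np.r_[mm[2],mm[3]])
print(o['ee_pos'],o['eef_rot'],o['time_s'],proj('wrist',[[.51,-.285,.128],[.51,-.285,.042]],mm))
E
```

```text
[ 0.51073234 -0.23052331  0.26488687] [-3.14067787e+00 -6.83262937e-04  1.57064402e+00] 3.15 [[275.75115767 243.21227041]
 [275.99547904 216.14228315]]
```

View pics/w2.png

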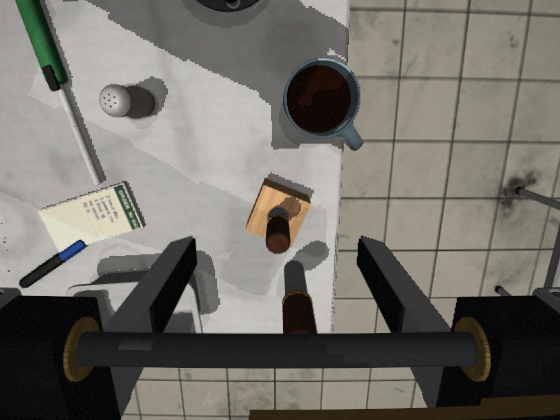

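The wrist view shows the handle top at (278,243) and the holder's top face at about (280,207). The prediction was (276,243), so the estimates hold within 2 mm. I'll go down and grip mid-handle, with the TCP at z 0.082.

>>> play_rows([
  [-0.0275,0.0005,0,0,0,0,-1],
  [-0.0275,0.0005,0,0,0,0,-1],
  [0,0,0.03,0,0,0,-1],
  [0,0,0.03,0,0,0,-1],
  [0,0,0.025,0,0,0,-1],
  [0,0,0.025,0,0,0,-1],
  [0,0,0.025,0,0,0,-1],
  [0,0,0.02,0,0,0,-1],
  [0,0,0.015,0,0,0,-1],
  [0,0,0.01,0,0,0,-1],
  [0,0,0.003,0,0,0,-1],
  [0,0,0,0,0,0,-1],
])

```text
time_s: 4.2
ee_pos: [0.5117, -0.285, 0.0826]
eef_rot: [-3.141, -0.0, 1.572]
force: [0.7, -0.0, 0.9]
grip_width: 0.094
grip_force: 0.0
```

>>> play_rows([
  [0,0,0,0,0,0,0.2],
  [0,0,0,0,0,0,0.4],
  [0,0,0,0,0,0,1],
  [0,0,0,0,0,0,1],
  [0,0,0,0,0,0,1],
  [0,0,0,0,0,0,1],
  [0,0,0,0,0,0,1],
  [0,0,0,0,0,0,1],
], force=40)

```text
time_s: 4.87
ee_pos: [0.5115, -0.286, 0.0824]
eef_rot: [-3.142, -0.0, 1.571]
force: [-0.7, 0.9, -0.8]
grip_width: 0.0441
grip_force: 0.0
```

>>> play_rows([
  [0,0,0,0,0,0,1],
  [0,0,0,0,0,0,1],
  [0,0,0,0,0,0,1],
  [0,0,0,0,0,0,1],
  [0,0,0,0,0,0,1],
  [0,0,0,0,0,0,1],
])

```text
time_s: 5.37
ee_pos: [0.5116, -0.286, 0.0824]
eef_rot: [3.142, -0.0, 1.571]
force: [-0.1, -0.3, 0.1]
grip_width: 0.0253
grip_force: 40.0
```

>>> play_rows([
  [0,0,-0.004,0,0,0,1],
  [0,0,-0.01,0,0,0,1],
  [0,0,-0.02,0,0,0,1],
  [0,0,-0.03,0,0,0,1],
  [0,0,-0.03,0,0,0,1],
  [0,0,-0.03,0,0,0,1],
  [0,0,-0.022,0,0,0,1],
  [0,0,-0.008,0,0,0,1],
  [0,0,0,0,0,0,1],
])

```text
time_s: 6.12
ee_pos: [0.512, -0.2863, 0.2387]
eef_rot: [3.139, 0.002, 1.571]
force: [-0.0, 0.3, -1.6]
grip_width: 0.0252
grip_force: 40.0
```

```bash
python3 - <<'E'
from h import *
mm=model('wrist');o=ctrl.get_obs();im=ctrl.camera('wrist');s=ctrl.camera('scene');np.save('w3.npy',np.r_[mm[2],mm[3]])
p=o['ee_pos'];print(p,o['eef_rot'],o['force'],o['moment'])
tip=p+[0,0,-.0765]
print(proj('wrist',[tip,tip+[0,.0105,0],tip+[.0105,0,0]],mm),proj('scene',[tip,p]))
a=cv2.resize(im[120:320,180:380],None,fx=2,fy=2);q=proj('scene',[tip])[0].astype(int)
b=cv2.resize(s[q[1]-60:q[1]+40,q[0]-50:q[0]+50],None,fx=4,fy=4)
print('scene crop origin',q-[50,60]);cv2.imwrite('pics/w3full.png',im);cv2.imwrite('pics/w3.png',np.hstack([a,b]))
E
```

```text
[ 0.51197924 -0.28629311  0.23869437] [3.13857846e+00 1.96969154e-03 1.57075593e+00] [-0.00211546  0.26916999 -1.57317341] [-0.07916906  0.04336984  0.0107529 ]
[[275.93332523 209.99414862]
 [275.92148843 197.33494873]
 [289.07460816 209.97846383]] [[366.7602036  229.60743942]
 [372.76223218 200.06212538]]
scene crop origin [316 169]
```

View pics/w3.png

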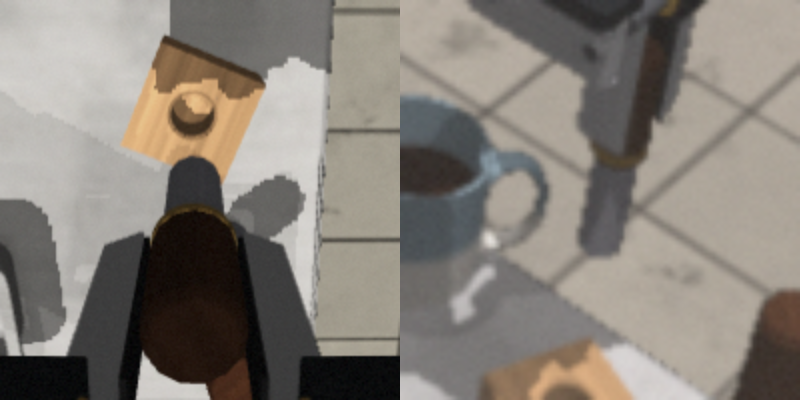

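The tip of the shank is at about wrist px (276,198), and the handle sits straight between the fingers. The holder's hole is now visible at about (276,176). I'll measure the tip's offset in the hand and the hole.

```bash
python3 - <<'E'
from h import *
im=cv2.imread('pics/w3full.png');v=np.load('w3.npy');K,d,_,_=model('wrist');mm=(K,d,v[:3],v[3:])
hsv=cv2.cvtColor(im,cv2.COLOR_BGR2HSV)
m=cv2.inRange(hsv,(0,0,0),(180,110,95));m[:, :255]=0;m[:,292:]=0;m[225:]=0;m[:190]=0
for r in range(195,224,3):
    c=np.flatnonzero(m[r]);print(r,c.min() if len(c) else None,c.max() if len(c) else None,len(c),end=' | ')
p=np.array([.51198,-.28629,.23869])
# predicted silhouettes for an exactly centred drift
for h in(0,10,20,30):
    q=p+[0,0,-.0765+h/1000];print(h,proj('wrist',[q+[-.0105,0,0],q+[.0105,0,0]],mm).round(1).tolist())
t=np.linspace(0,2*np.pi,60);q=p+[0,0,-.0765];P=proj('wrist',np.c_[q[0]+.0105*np.cos(t),q[1]+.0105*np.sin(t),0*t+q[2]],mm);print('pred tip top row',P[:,1].min())
g=cv2.cvtColor(im,cv2.COLOR_BGR2GRAY)
print('hole col profile row176',g[176,258:296].tolist());print('rows at col276',g[155:200,276].tolist())
cor=[(181+.5,None)]
w=cv2.inRange(hsv,(8,70,60),(28,255,255));w[:,:235]=0;w[:,320:]=0;w[:132]=0;w[215:]=0
c=max(cv2.findContours(w,0,1)[0],key=cv2.contourArea);print([ (x.tolist(),onz('wrist',x,.042,mm)[:2].round(4).tolist()) for x in cv2.approxPolyDP(cv2.convexHull(c),4,True)[:,0]])
print(onz('wrist',(276.5,176),.042,mm))
E
```

```text
195 None None 0 | 198 275 277 3 | 201 269 284 16 | 204 266 287 22 | 207 265 288 24 | 210 264 289 26 | 213 264 289 26 | 216 263 290 28 | 219 263 290 28 | 222 263 291 19 | 0 [[262.8, 210.0], [289.1, 210.0]]
10 [[262.3, 214.0], [289.6, 213.9]]
20 [[261.8, 218.2], [290.1, 218.2]]
30 [[261.3, 222.9], [290.7, 222.8]]
pred tip top row 197.33458273413132
hole col profile row176 [186, 180, 175, 179, 186, 170, 128, 85, 51, 67, 102, 99, 99, 99, 103, 110, 114, 108, 113, 168, 164, 161, 154, 153, 160, 162, 151, 61, 58, 125, 152, 179, 183, 181, 182, 186, 186, 180]
rows at col276 [111, 113, 109, 107, 105, 108, 147, 190, 194, 189, 171, 160, 185, 197, 197, 196, 198, 199, 197, 194, 173, 113, 106, 106, 104, 101, 77, 49, 50, 52, 51, 50, 72, 111, 134, 161, 179, 179, 177, 166, 154, 148, 122, 65, 49]
[([262, 138], [0.4967, -0.2412]), ([312, 162], [0.5528, -0.268]), ([290, 211], [0.5286, -0.3261]), ([240, 192], [0.4705, -0.3029])]
[ 0.51273382 -0.28412223  0.042     ]
```

>>> play_rows([
  [0.015,-0.0038,0,0,0,0,1],
  [0.029,-0.006,0,0,0,0,1],
  [0.029,-0.006,0,0,0,0,1],
  [0.029,-0.006,0,0,0,0,1],
  [0.029,-0.006,0,0,0,0,1],
  [0.029,-0.006,0,0,0,0,1],
  [0.029,-0.006,0,0,0,0,1],
  [0.029,-0.006,0,0,0,0,1],
  [0.029,-0.006,0,0,0,0,1],
  [0.029,-0.006,0,0,0,0,1],
  [0.021,-0.004,0,0,0,0,1],
  [0.01,-0.002,0,0,0,0,1],
  [0,0,0.015,0,0,0,1],
  [0,0,0.015,0,0,0,1],
  [0,0,0.01,0,0,0,1],
  [0,0,0.004,0,0,0,1],
  [0,0,0,0,0,0,1],
  [0,0,0,0,0,0,1],
])

```text
time_s: 7.72
ee_pos: [0.4479, 0.0207, 0.1925]
eef_rot: [-3.141, 0.0, 1.57]
force: [-0.1, 0.3, -1.5]
grip_width: 0.0255
grip_force: 40.0
```

```bash
python3 - <<'E'
from h import *
mm=model('wrist');o=ctrl.get_obs();im=ctrl.camera('wrist');np.save('w4.npy',np.r_[mm[2],mm[3]]);cv2.imwrite('pics/w4full.png',im)
print(o['ee_pos'],o['eef_rot'],o['force'],o['time_s'])
hsv=cv2.cvtColor(im,cv2.COLOR_BGR2HSV)
w=cv2.inRange(hsv,(0,0,150),(180,60,255));c0=proj('wrist',[.4486,.0202,.108],mm)[0];print('c0',c0)
m=np.zeros_like(w);cv2.circle(m,tuple(int(a) for a in c0),38,255,-1)
c=max(cv2.findContours(w&m,0,1)[0],key=cv2.contourArea)
P=np.array([onz('wrist',x[0],.108,mm)[:2]*1000 for x in c])
print(len(P),P.min(0),P.max(0))
p=o['ee_pos'];t=np.linspace(0,2*np.pi,60);q=p+[0,0,-.0765];T=proj('wrist',np.c_[q[0]+.0105*np.cos(t),q[1]+.0105*np.sin(t),0*t+q[2]],mm);print('pred tip',T.min(0),T.max(0))
cv2.imwrite('pics/w4.png',cv2.resize(im[150:260,220:330],None,fx=5,fy=5,interpolation=2))
E
```

```text
[0.44788746 0.02069041 0.19254281] [-3.14128672e+00  4.41286537e-05  1.57030846e+00] [-0.12124988  0.25454267 -1.48979491] 7.7167
c0 [277.12330345 207.77079754]
267 [417.85033072  -4.75926361] [479.74523992  41.90765598]
pred tip [263.11135326 197.51963085] [289.38210214 222.55658429]
```

View pics/w4.png

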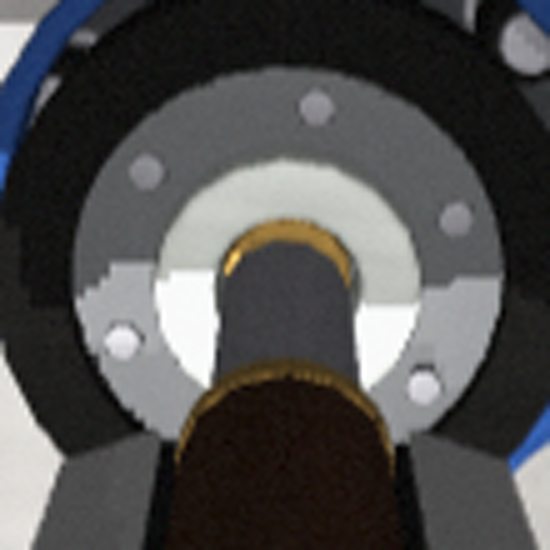

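In the crop the tip lies within the bore's outline: hub centre column 277.3, tip column 277.6, rows matching within 0.5 mm. Going down gently to 3 mm below the hub's face.

>>> play_rows([
  [-0.0003,-0.0003,0.002,0,0,0,1],
  [0,0,0.002,0,0,0,1],
  [0,0,0.002,0,0,0,1],
  [0,0,0.002,0,0,0,1],
  [0,0,0.0015,0,0,0,1],
  [0,0,0.0015,0,0,0,1],
  [0,0,0,0,0,0,1],
  [0,0,0,0,0,0,1],
])

```text
time_s: 8.43
ee_pos: [0.4474, 0.0207, 0.1814]
eef_rot: [-3.141, -0.0, 1.571]
force: [-0.6, 0.7, -0.8]
grip_width: 0.0254
grip_force: 40.0
```

>>> play_rows([
  [0,0,0.001,0,0,0,1],
  [0,0,0.001,0,0,0,1],
  [0,0,0.001,0,0,0,1],
  [0,0,0.001,0,0,0,1],
  [0,0,0.001,0,0,0,1],
  [0,0,0.001,0,0,0,1],
  [0,0,0.001,0,0,0,1],
])

```text
time_s: 9.02
ee_pos: [0.4477, 0.0207, 0.1749]
eef_rot: [3.141, 0.0, 1.571]
force: [-1.9, -0.4, 7.1]
grip_width: 0.0253
grip_force: 40.0
```

>>> play_rows([
  [0,0,0.001,0,0,0,1],
  [0,0,0.001,0,0,0,1],
  [0,0,0,0,0,0,1],
])

```text
time_s: 9.27
ee_pos: [0.4478, 0.0207, 0.1733]
eef_rot: [3.14, 0.0, 1.571]
force: [-3.5, -0.5, 11.8]
grip_width: 0.0252
grip_force: 40.0
```

>>> play_rows([
  [0,-0.0004,0,0,0,0,1],
  [0,-0.0004,0,0,0,0,1],
  [0,0,0,0,0,0,1],
])

```text
time_s: 9.52
ee_pos: [0.4474, 0.0207, 0.1736]
eef_rot: [3.139, 0.0, 1.571]
force: [-0.7, -0.7, 10.8]
grip_width: 0.0251
grip_force: 40.0
```

>>> play_rows([
  [0,0,0.001,0,0,0,1],
  [0,0,0.001,0,0,0,1],
  [0,0,0,0,0,0,1],
])

```text
time_s: 9.77
ee_pos: [0.4475, 0.0207, 0.1718]
eef_rot: [3.139, 0.0, 1.571]
force: [-1.9, 1.0, 15.2]
grip_width: 0.0253
grip_force: 40.0
```

>>> play_rows([
  [0,0,-0.003,0,0,0,1],
  [0,0,-0.003,0,0,0,1],
  [0,0,-0.001,0,0,0,1],
  [0,0,0,0,0,0,1],
  [0,0,0,0,0,0,1],
])

```text
time_s: 10.18
ee_pos: [0.4467, 0.0207, 0.1773]
eef_rot: [3.142, 0.0, 1.571]
force: [0.9, -0.5, 0.4]
grip_width: 0.0254
grip_force: 40.0
```

>>> play_rows([
  [0,0.001,0,0,0,0,1],
  [0,0.001,0,0,0,0,1],
  [0,0,0,0,0,0,1],
])

```text
time_s: 10.43
ee_pos: [0.4486, 0.0207, 0.1772]
eef_rot: [-3.141, -0.0, 1.571]
force: [-0.9, -0.6, 1.0]
grip_width: 0.0252
grip_force: 40.0
```

>>> play_rows([
  [0,-0.002,0,0,0,0,1],
  [0,-0.002,0,0,0,0,1],
  [0,0,0,0,0,0,1],
])

```text
time_s: 10.68
ee_pos: [0.4456, 0.0206, 0.1777]
eef_rot: [3.138, 0.0, 1.571]
force: [6.4, -0.6, -4.4]
grip_width: 0.0254
grip_force: 40.0
```

>>> play_rows([
  [0,0.0033,0,0,0,0,1],
  [-0.001,0,0,0,0,0,1],
  [-0.001,0,0,0,0,0,1],
  [0,0,0,0,0,0,1],
])

```text
time_s: 11.02
ee_pos: [0.4478, 0.0186, 0.1773]
eef_rot: [-3.141, -0.0, 1.571]
force: [0.3, 0.7, -1.6]
grip_width: 0.0254
grip_force: 40.0
```

>>> play_rows([
  [0.002,0,0,0,0,0,1],
  [0.002,0,0,0,0,0,1],
  [0,0,0,0,0,0,1],
])

```text
time_s: 11.27
ee_pos: [0.4478, 0.0225, 0.1774]
eef_rot: [-3.141, 0.001, 1.571]
force: [-0.2, -5.2, -0.6]
grip_width: 0.0251
grip_force: 40.0
```

>>> play_rows([
  [-0.0012,0,0,0,0,0,1],
  [-0.0012,0,0,0,0,0,1],
  [0,0,0.0015,0,0,0,1],
  [0,0,0.0015,0,0,0,1],
  [0,0,0.0015,0,0,0,1],
  [0,0,0,0,0,0,1],
  [0,0,0,0,0,0,1],
])

```text
time_s: 11.85
ee_pos: [0.4483, 0.0204, 0.1737]
eef_rot: [3.14, -0.0, 1.571]
force: [-2.7, 0.1, 10.4]
grip_width: 0.0252
grip_force: 40.0
```

>>> play_rows([
  [0,-0.0003,0.001,0,0,0,1],
  [0,0,0.001,0,0,0,1],
  [0,0,0,0,0,0,1],
])

```text
time_s: 12.1
ee_pos: [0.4483, 0.0204, 0.1721]
eef_rot: [3.139, -0.0, 1.571]
force: [-2.1, -0.3, 12.8]
grip_width: 0.0253
grip_force: 40.0
```

```bash
python3 - <<'E'
from h import *
o=ctrl.get_obs();print(o['ee_pos'],o['eef_rot'],o['force'],o['moment'],o['time_s'])
im=ctrl.camera('wrist');o=ctrl.get_obs();print(o['ee_pos'],o['force'],o['moment'])
mm=model('wrist');p=o['ee_pos']
for h in(-.0765,-.06,-.05,-.04,-.02):
    q=p+[0,0,h];r=.0105;print(h,proj('wrist',[q+[-r,0,0],q+[r,0,0]],mm).round(1).tolist())
cv2.imwrite('pics/w5.png',cv2.resize(im[150:260,220:330],None,fx=5,fy=5,interpolation=2))
E
```

```text
[0.44829226 0.02037748 0.1720559 ] [ 3.13929291e+00 -2.28979113e-04  1.57068948e+00] [-2.09071715 -0.34930635 12.82631209] [-0.08988122  0.66133127 -0.01422576] 12.1
[0.44827796 0.02037496 0.17203029] [-1.73423924  0.11814381 11.58155925] [-0.07786577  0.61526396 -0.01895567]
-0.0765 [[262.8, 210.2], [289.1, 210.2]]
-0.06 [[262.0, 216.9], [289.9, 216.8]]
-0.05 [[261.5, 221.3], [290.5, 221.3]]
-0.04 [[260.9, 226.2], [291.1, 226.1]]
-0.02 [[259.5, 237.1], [292.5, 237.1]]
```

View pics/w5.png

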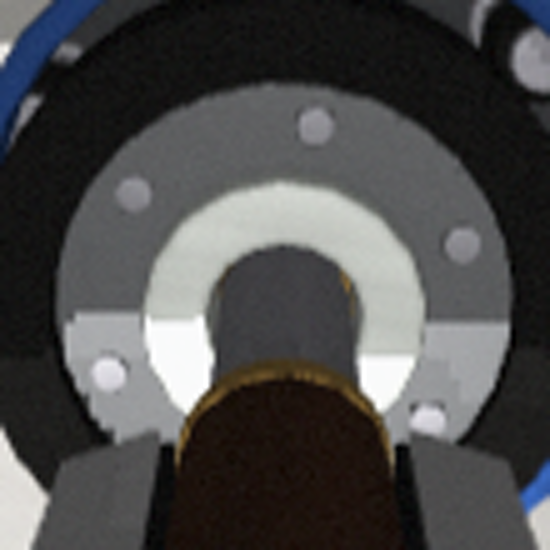

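The view shows the shank inside the bore with a gap on both sides. The force fell to about 13 N where a stuck bushing would give 17 N, so it has started to slide. Carrying on slowly.

>>> play_rows([
  [0,0,0.001,0,0,0,1],
  [0,0,0.001,0,0,0,1],
  [0,0,0,0,0,0,1],
])

```text
time_s: 12.4
ee_pos: [0.4483, 0.0203, 0.1698]
eef_rot: [3.139, -0.0, 1.571]
force: [0.3, -1.0, 3.2]
grip_width: 0.0252
grip_force: 40.0
```

Sliding freely at about 5 N. Continuing.

>>> play_rows([
  [0,0,0.001,0,0,0,1],
  [0,0,0.001,0,0,0,1],
  [0,0,0.001,0,0,0,1],
  [0,0,0.001,0,0,0,1],
])

```text
time_s: 12.73
ee_pos: [0.4482, 0.0204, 0.1654]
eef_rot: [3.14, -0.0, 1.571]
force: [-0.4, 0.7, 8.0]
grip_width: 0.0254
grip_force: 40.0
```

>>> play_rows([
  [0,0,0.001,0,0,0,1],
  [0,0,0.001,0,0,0,1],
  [0,0,0.001,0,0,0,1],
])

```text
time_s: 12.98
ee_pos: [0.4482, 0.0204, 0.1627]
eef_rot: [3.14, -0.0, 1.571]
force: [-0.9, 0.6, 12.7]
grip_width: 0.0256
grip_force: 40.0
```

>>> play_rows([
  [0,0,0.0007,0,0,0,1],
  [0,0,0.0007,0,0,0,1],
  [0,0,0,0,0,0,1],
])

```text
time_s: 13.23
ee_pos: [0.4481, 0.0204, 0.1608]
eef_rot: [3.14, -0.0, 1.571]
force: [-0.1, -0.1, 4.6]
grip_width: 0.0256
grip_force: 40.0
```

>>> play_rows([
  [0,0,0.0007,0,0,0,1],
  [0,0,0.0007,0,0,0,1],
  [0,0,0,0,0,0,1],
])

```text
time_s: 13.48
ee_pos: [0.4479, 0.0204, 0.1593]
eef_rot: [3.141, -0.0, 1.571]
force: [-0.5, 0.4, 5.4]
grip_width: 0.0252
grip_force: 40.0
```

>>> play_rows([
  [0,0,0.0008,0,0,0,1],
  [0,0,0.0008,0,0,0,1],
  [0,0,0.0008,0,0,0,1],
  [0,0,0,0,0,0,1],
])

```text
time_s: 13.82
ee_pos: [0.4479, 0.0204, 0.1569]
eef_rot: [3.141, -0.0, 1.571]
force: [1.2, -0.4, 5.3]
grip_width: 0.0252
grip_force: 40.0
```

>>> play_rows([
  [0,0,0.0008,0,0,0,1],
  [0,0,0.0008,0,0,0,1],
  [0,0,0.0008,0,0,0,1],
  [0,0,0,0,0,0,1],
])

```text
time_s: 14.15
ee_pos: [0.448, 0.0203, 0.1547]
eef_rot: [3.14, -0.0, 1.571]
force: [0.5, -1.1, 5.2]
grip_width: 0.0251
grip_force: 40.0
```

>>> play_rows([
  [0,0,0.0006,0,0,0,1],
  [0,0,0.0006,0,0,0,1],
  [0,0,0.0006,0,0,0,1],
  [0,0,0,0,0,0,1],
])

```text
time_s: 14.48
ee_pos: [0.4479, 0.0202, 0.1525]
eef_rot: [3.141, 0.0, 1.571]
force: [3.1, -1.6, 2.7]
grip_width: 0.0254
grip_force: 40.0
```

>>> play_rows([
  [0,0,0.0006,0,0,0,1],
  [0,0,0.0006,0,0,0,1],
  [0,0,0,0,0,0,1],
  [0,0,0,0,0,0,1],
])

```text
time_s: 14.82
ee_pos: [0.4479, 0.0202, 0.1515]
eef_rot: [3.141, 0.0, 1.571]
force: [1.3, -3.2, 4.1]
grip_width: 0.025
grip_force: 40.0
```

>>> play_rows([
  [0,0,0.0007,0,0,0,1],
  [0,0,0.0005,0,0,0,1],
  [0,0,0,0,0,0,1],
])

```text
time_s: 15.07
ee_pos: [0.4479, 0.0203, 0.1502]
eef_rot: [3.141, 0.0, 1.571]
force: [3.7, -2.6, 2.6]
grip_width: 0.0256
grip_force: 40.0
```

>>> play_rows([
  [0,0,-0.002,0,0,0,1],
  [0,0,-0.008,0,0,0,1],
  [0,0,-0.012,0,0,0,1],
  [0,0,-0.016,0,0,0,1],
  [0,0,-0.02,0,0,0,1],
  [0,0,-0.02,0,0,0,1],
  [0,0,-0.012,0,0,0,1],
  [0,0,0,0,0,0,1],
])

```text
time_s: 15.73
ee_pos: [0.4478, 0.0206, 0.2417]
eef_rot: [3.14, -0.001, 1.571]
force: [-0.2, 0.6, -0.8]
grip_width: 0.0253
grip_force: 40.0
```

>>> play_rows([
  [-0.04,0,0,0,0,0,1],
  [-0.04,0,0,0,0,0,1],
  [0,0,0,0,0,0,1],
  [0,0,0,0,0,0,1],
])

```text
time_s: 16.07
ee_pos: [0.4468, -0.0608, 0.2386]
eef_rot: [-3.139, -0.001, 1.568]
force: [0.2, 0.9, -1.7]
grip_width: 0.0252
grip_force: 40.0
```

```bash
python3 - <<'E'
from h import *
mm=model('wrist');o=ctrl.get_obs();im=ctrl.camera('wrist');t=ctrl.camera('top')
print(o['ee_pos'],o['eef_rot'],o['force'],o['time_s'])
c=proj('wrist',[.4486,.0202,.108],mm)[0].astype(int);print(c)
a=cv2.resize(im[max(0,c[1]-50):c[1]+50,c[0]-50:c[0]+50],(400,400),interpolation=2);b=cv2.resize(t[180:245,172:237],(400,400),interpolation=2)
cv2.imwrite('pics/w6.png',np.hstack([a,b]))
E
```

```text
[ 0.44684538 -0.06083485  0.23860918] [-3.13864530e+00 -1.06966168e-03  1.56759658e+00] [ 0.15334943  0.89520575 -1.72044767] 16.0667
[278 104]
```

View pics/w6.png

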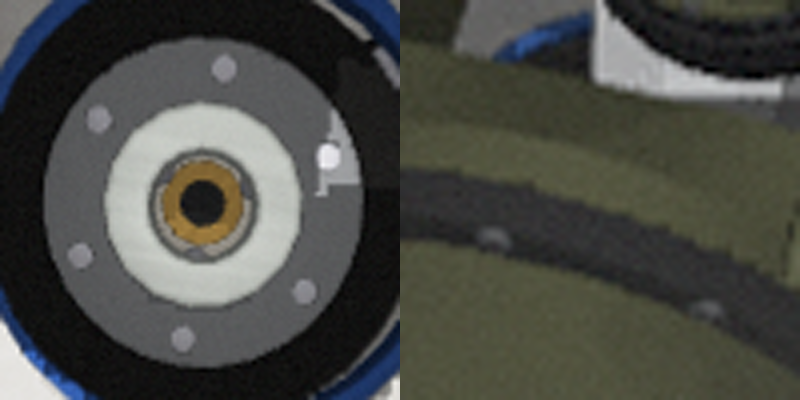

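The bushing is now deep below the hub face. I'll check how deep from its apparent size.

```bash
python3 - <<'E'
from h import *
mm=model('wrist');im=ctrl.camera('wrist')
hsv=cv2.cvtColor(cv2.resize(im[54:154,228:328],None,fx=4,fy=4,interpolation=cv2.INTER_CUBIC),cv2.COLOR_BGR2HSV)
m=cv2.inRange(hsv,(10,100,40),(30,255,255));c=cv2.convexHull(max(cv2.findContours(m,0,1)[0],key=cv2.contourArea));e=cv2.fitEllipse(c)
uv=np.array(e[0])/4+[228-.375,54-.375];print('brass px',uv,np.array(e[1])/4)
ce=-cv2.Rodrigues(mm[2])[0].T@mm[3]
for z in(.1,.08,.073,.06,.05,.045,.04):
    P=onz('wrist',uv,z,mm);w=np.array([onz('wrist',(np.array(p[0])/4+[227.625,53.625]),z,mm)[:2] for p in c])*1000;print(z,P.round(4),cv2.fitEllipse(w.astype(np.float32))[1])
E
```

```text
brass px [277.92599869 105.86419296] [19.96056557 20.64517593]
0.1 [0.4484 0.021  0.1   ] (18.201946258544922, 18.350738525390625)
0.08 [0.4485 0.0209 0.08  ] (19.346206665039062, 19.504358291625977)
0.073 [0.4485 0.0209 0.073 ] (19.746702194213867, 19.908119201660156)
0.06 [0.4485 0.0209 0.06  ] (20.490474700927734, 20.657968521118164)
0.05 [0.4485 0.0208 0.05  ] (21.06259536743164, 21.234777450561523)
0.045 [0.4485 0.0208 0.045 ] (21.348661422729492, 21.5231876373291)
0.04 [0.4485 0.0208 0.04  ] (21.634735107421875, 21.811586380004883)
```

By apparent size the bushing's top is at z ≈ 0.045. The tip only reached 0.074, so the bushing has dropped into the ramekin. Returning the drift.

>>> play_rows([
  [-0.02,0.006,0,0,0,0,1],
  [-0.032,0.0095,0,0,0,0,1],
  [-0.032,0.0095,0,0,0,0,1],
  [-0.032,0.0095,0,0,0,0,1],
  [-0.032,0.0095,0,0,0,0,1],
  [-0.032,0.0095,0,0,0,0,1],
  [-0.025,0.007,0,0,0,0,1],
  [-0.015,0.0035,0,0,0,0,1],
  [0,0,0,0,0,0,1],
  [0,0,0,0,0,0,1],
  [0,0,0,0,0,0,1],
])

```text
time_s: 17.13
ee_pos: [0.5118, -0.2783, 0.2399]
eef_rot: [-3.141, -0.001, 1.572]
force: [-0.0, 1.1, -1.5]
grip_width: 0.0255
grip_force: 40.0
```

>>> play_rows([
  [-0.0057,0,0.01,0,0,0,1],
  [0,0,0.02,0,0,0,1],
  [0,0,0.025,0,0,0,1],
  [0,0,0.025,0,0,0,1],
  [0,0,0.02,0,0,0,1],
  [0,0,0.01,0,0,0,1],
  [0,0,0,0,0,0,1],
  [0,0,0.003,0,0,0,1],
  [0,0,0.003,0,0,0,1],
  [0,0,0.003,0,0,0,1],
  [0,0,0.003,0,0,0,1],
  [0,0,0.002,0,0,0,1],
  [0,0,0,0,0,0,1],
])

```text
time_s: 18.22
ee_pos: [0.5115, -0.2854, 0.1159]
eef_rot: [-3.141, -0.0, 1.571]
force: [0.5, 0.5, -2.2]
grip_width: 0.0252
grip_force: 40.0
```

>>> play_rows([
  [0,0,0.003,0,0,0,1],
  [0,0,0.003,0,0,0,1],
  [0,0,0.003,0,0,0,1],
  [0,0,0.003,0,0,0,1],
  [0,0,0,0,0,0,1],
])

```text
time_s: 18.63
ee_pos: [0.5114, -0.2852, 0.1033]
eef_rot: [-3.141, -0.001, 1.571]
force: [-0.4, -0.7, -2.1]
grip_width: 0.0254
grip_force: 40.0
```

>>> play_rows([
  [0,0,0.004,0,0,0,1],
  [0,0,0.004,0,0,0,1],
  [0,0,0.004,0,0,0,1],
  [0,0,0.003,0,0,0,1],
  [0,0,0.002,0,0,0,1],
  [0,0,0.001,0,0,0,1],
  [0,0,0.001,0,0,0,1],
  [0,0,0,0,0,0,1],
])

```text
time_s: 19.3
ee_pos: [0.5116, -0.2854, 0.085]
eef_rot: [-3.142, -0.0, 1.571]
force: [-0.0, 0.8, -1.4]
grip_width: 0.0252
grip_force: 40.0
```

>>> play_rows([
  [0,0,0.001,0,0,0,1],
  [0,0,0.0008,0,0,0,1],
  [0,0,0,0,0,0,1],
  [0,0,0,0,0,0,1],
])

```text
time_s: 19.63
ee_pos: [0.5116, -0.2854, 0.0834]
eef_rot: [3.142, 0.0, 1.571]
force: [0.6, -0.1, -1.8]
grip_width: 0.0253
grip_force: 40.0
```

>>> play_rows([
  [0,0,0,0,0,0,0.4],
  [0,0,0,0,0,0,0.2],
  [0,0,0,0,0,0,0],
  [0,0,0,0,0,0,-0.5],
  [0,0,0,0,0,0,-1],
  [0,0,0,0,0,0,-1],
  [0,0,0,0,0,0,-1],
  [0,0,0,0,0,0,-1],
  [0,0,0,0,0,0,-1],
  [0,0,0,0,0,0,-1],
])

```text
time_s: 20.47
ee_pos: [0.5117, -0.2854, 0.0834]
eef_rot: [3.142, 0.0, 1.571]
force: [-0.4, -0.3, -0.6]
grip_width: 0.0849
grip_force: 0.0
```

>>> play_rows([
  [0,0,0,0,0,0,-1],
  [0,0,-0.01,0,0,0,-1],
  [0,0,-0.02,0,0,0,-1],
  [0,0,-0.03,0,0,0,-1],
  [0,0,-0.03,0,0,0,-1],
  [0,0,-0.03,0,0,0,-1],
  [0,0,-0.03,0,0,0,-1],
  [0,0,-0.02,0,0,0,-1],
  [0.02,0,0,0,0,0,-1],
  [0.02,0,0,0,0,0,-1],
  [0.01,0,0,0,0,0,-1],
  [0,0,0,0,0,0,-1],
  [0,0,0,0,0,0,-1],
])

```text
time_s: 21.55
ee_pos: [0.5117, -0.2355, 0.2537]
eef_rot: [3.141, 0.0, 1.572]
force: [-0.6, -0.2, 0.1]
grip_width: 0.094
grip_force: 0.0
```

```bash
python3 - <<'E'
from h import *
im=ctrl.camera('wrist');s=ctrl.camera('scene');print(ctrl.get_obs()['ee_pos'])
cv2.imwrite('pics/end.png',np.hstack([cv2.resize(im[150:300,200:350],(400,400)),cv2.resize(s[140:320,190:430],(400,300)).copy() if 0 else cv2.resize(s[140:340,210:410],(400,400))]))
E
```

```text
[ 0.51159269 -0.23612404  0.25331226]
```

View pics/end.png

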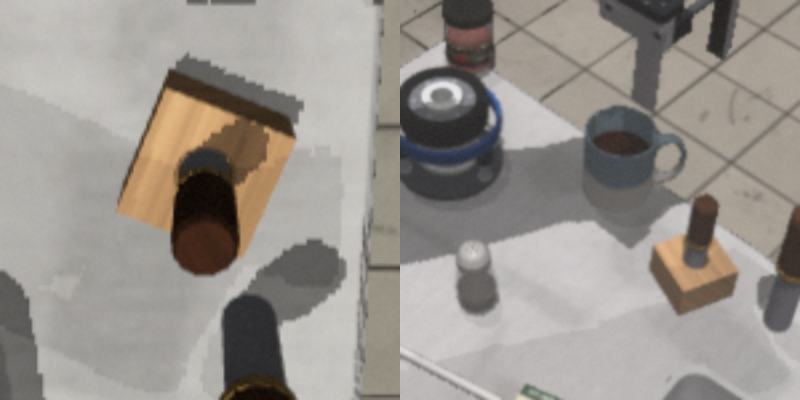

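The drift stands upright in the holder and is released. The mug, shaker and jar are where they were, and the bushing is gone from the top of the hub. Handing in.

```bash
python3 -c "
from station import ctrl
print(ctrl.hand_in())"
```

```text
the job is handed in; nothing more can be done
None
```

The job is handed in at about 22 s of the 67 s, with no verdict returned: by apparent size in the wrist camera the bushing dropped into the ramekin, the drift stands released in its holder, and the mug, salt shaker and spice jar look unmoved.

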